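# Pack, paint-mark and send off a caddy of porcelain

### The arm

A 7-joint arm with a two-finger parallel gripper is mounted at the origin on the work surface. World frame = base frame: x ahead of the robot, y to its left, z up, the work surface at z = 0. Lengths are in mm, angles in rad, forces in N, time in s.
With the tool pointing down it reaches from about 400 to 875 mm from the base axis. Payload 19.3 kg.
Tool frame: the origin (TCP) lies at the very end of the fingers, on their centre line; the grasp point (between the pads) lies 19 mm behind it (grip_point_offset is the z of the grasp point in the tool frame, in mm); z points along the fingers, x is the direction in which the jaws open and shut, and the axes are right-handed (so a half turn about z gives the same grasp; the last joint's range is limited). The gripper opens to 85 mm and grips with 20 to 120 N. Pads are 22 mm wide; open, the fingers measure 114 mm over their backs; the gripper's body (76 mm by 85 mm) begins 54 mm behind the grasp point. The pads swing forward as they close: fully open they stand 13 mm farther back than shut.
Start: joints at [-1.245, 0.521, -0.036, 1.599, 0.021, 1.021, -0.113], TCP at [240.984, 576.664, 231.291] pointing down, gripper open.
Joint ranges: [-2.91, 2.91], [-0.3, 2.13], [-1.5, 1.42], [0.17, 2.43], [-1.26, 4.41], [0.16, 1.93], [-2.52, 2.52]. Speed limits (rad/s): [1.89, 1.89, 2.39, 2.39, 3.01, 3.01, 3.01].

### API

Orientations are given as a 3x3 rotation matrix whose columns are the frame's x, y, z axes.
In Python, from workcell import movep, movel, goto_joints, open_gripper, clamp, wait, inverse_kinematics, read_state, camera, PlanningError, finish_job, grip_point_offset gives the robot as it stands. Calls block until the motion is done:
- movep(position, orientation): joint-space move of the TCP to a pose.
- movel(position, frame=None, max_speed=150, guard=None): straight line of the TCP; frame=None keeps the orientation; max_speed is the mean speed in mm/s. With guard (N) it stops when the force on the tool has changed by that much, and returns True; else False.
- goto_joints(angles): joint-space move.
- open_gripper() and clamp(): open the fingers fully, or close them until they stop; the grip force is fixed at half the most.
- wait(seconds).
- inverse_kinematics(position, orientation): joint angles nearest the present ones, or None.
- read_state(): the state.
- camera(name): name is "side" or "top" or "wrist"; returns a dict with "image" (384x512x3 uint8, blue, green, red), "range_z" (384x512 float32, mm along the optical axis (not along the pixel's ray), 0 where there is no reading), "fx", "fy", "cx", "cy" (pixels), "dist_coeffs" ([k1, k2, p1, p2, k3] as OpenCV has them; the pictures are not rectified), "cam_to_world" (4x4, takes a point from camera to world coordinates). Camera axes: x right, y up, looking along -z (the intrinsics and any distortion apply to the point x, -y, -z); pixel columns grow to the right and rows downward; lengths in mm; the calibration is good to about 2 mm. A picture is of the moment at which its call begins.
A pose or a line that the arm cannot do raises PlanningError and nothing moves.
- finish_job(): hands the job in, once; it reports no verdict.
The state is a dict: "time": time; "qpos": joint angles; "qvel": joint speeds; "joint_efforts": joint torques, N m; "eef_pos": TCP position; "tool_rot": TCP orientation; "ft_force": force on the tool from outside, world axes, zero at the start; "torque": the same for the moment, N m; "finger_gap": finger opening in mm.
Only numpy, scipy, OpenCV 4.12 (cv2) and the standard library are available. Lean on these libraries where they do the work, as an engineer would, in place of code of your own. Each camera call takes 0.05 s, during which the arm holds its last target.

### The job

Stand every porcelain cup on the bench upright in the green caddy, without dropping any. Then take the brush, dip its bristles right into the orange-banded paint tin, dab the caddy's white label to mark it as packed, rinse the brush by dipping its bristles right into the blue-rimmed beaker and stand it back in its holder, bristles down; finally carry the loaded caddy level by its handle and set it down gently, squarely in the middle of the plywood dolly, and leave everything else on the bench alone, with the paint tin and beaker left standing where they are.

Things in the scene. Friction and masses are not known exactly. Their poses are not given: they have to be found in the camera images.
- caddy: Green carrying caddy, 0.35 kg. Base 180 (x) by 220 mm (y), floor 4 mm, walls 4 mm thick, 55 mm high. A 6 mm partition along y at x = 0, 50 mm high, parts it into two lanes 83 mm wide, 212 mm long. Above it a handle bar along y, 16 mm square, 208 mm long, z = 84 to 100 mm, open beneath, on posts at y = +-98 mm. A flat label lug sticks out at +y to y = 154 mm. Origin: centre of its underside.
- caddy_grip (a point): Centre of the caddy's handle bar, 92 mm above the caddy's underside.
- caddy_label (a point): Centre of the white label (66 mm in the caddy's x by 36 mm in its y) lying on top of the caddy's end lug, 55 mm above the caddy's underside, 133 mm from its middle towards +y.
- dolly: Small plywood dolly with a blue edge on four grey swivel casters, standing on the bench at the right, brakes on (does not move). Board 290 mm (x) by 300 mm (y). Origin: on the bench under the board's centre; the board's top is at z = 90 mm.
- cup_white: Porcelain cup without an ear, plain white: a straight round beaker 54 mm across and 55 mm high, wall 3.5 mm, open at the top, about 0.1 kg. Origin: centre of its underside, z up its axis. Stands upright on the bench at the start, or is absent (None).
- cup_blue: Porcelain cup without an ear, blue: a straight round beaker 54 mm across and 55 mm high, wall 3.5 mm, open at the top, about 0.1 kg. Origin: centre of its underside, z up its axis. Stands upright on the bench at the start, or is absent (None).
- cup_band: Porcelain cup without an ear, white with a dark blue band: a straight round beaker 54 mm across and 55 mm high, wall 3.5 mm, open at the top, about 0.1 kg. Origin: centre of its underside, z up its axis. Stands upright on the bench at the start, or is absent (None).
- cup_rust: Porcelain cup without an ear, rust brown: a straight round beaker 54 mm across and 55 mm high, wall 3.5 mm, open at the top, about 0.1 kg. Origin: centre of its underside, z up its axis. Stands upright on the bench at the start, or is absent (None).
- paint_tin: Round open steel paint tin with an orange band, 64 mm across outside, 58 mm inside, 50 mm high, floor 5 mm, 0.4 kg, loose. Origin: centre of its underside.
- paint_tin_rim (a point): Centre of the paint tin's mouth, 50 mm above the bench; z up.
- rinse_beaker: Round open white plastic rinsing beaker with a blue rim, 64 mm across outside, 58 mm inside, 65 mm high, floor 5 mm, 0.4 kg, loose. Origin: centre of its underside.
- rinse_beaker_rim (a point): Centre of the rinsing beaker's mouth, 65 mm above the bench; z up.
- brush_holder: Dark steel brush holder, a fixed upright tube 46 mm across outside, 39 mm inside, 70 mm high, floor 5 mm, on a 68 mm foot disc. Origin: centre of its underside.
- brush_holder_rim (a point): Centre of the brush holder's mouth, 70 mm above the bench.
- brush: Round marking brush, 160 mm long, 0.06 kg, standing bristles down in the brush holder at the start: stiff dark bristles 20 mm across for the first 22 mm, brass ferrule 22 mm across to 45 mm, red round handle 18 mm across (its grip) from 45 to 160 mm. Origin: centre of the flat bristle end; z points up along the handle.
- brush_tip (a point): Centre of the brush's flat bristle end.
- brush_grip (a point): Point on the axis of the brush's handle 125 mm above the bristle end, a good place to grip.
- jar: Bystander: green glass jar with a red lid, 58 mm across, 85 mm high, loose. Origin: centre of its underside.
- tin: Bystander: ribbed bright food tin, 61 mm across, 80 mm high, loose. Origin: centre of its underside.
- sprayer: Bystander: white spray bottle with a blue trigger head, 58 mm across, 124 mm high, loose. Origin: centre of its underside.
Mind the look-alikes: they are no part of the job. Leave any yellow look-alike of the cup_white alone.

How it is judged:
By the outcome, as a careful person would: the job done as asked, in the order asked, and still so for the second after the job is handed in, with the robot touching nothing.
Of cup_white, cup_blue, cup_band, cup_rust only 2 to 4 are there at a start; the rules pass over those that are not, and their reading is None.
At some moment in a run one of cup_white, cup_blue, cup_band, cup_rust may be knocked a few centimetres aside while the robot is not near it.
It also fails if it takes over 210 s, if anything falls off the work surface, if the arm or the gripper's body presses on something with over 40 N, if the wrist force passes 120 N, or if a joint passes its speed limit or range.

## Working session

There is one attempt and no reset: what is moved stays moved. The work goes in short steps, each a Python script; the robot and the scene stay as the last script left them, time stands still between calls to the robot, and variables do not carry over. Pictures are saved under pics/ and viewed, and the job is handed in when it is done.

```bash
ls; mkdir -p pics
python3 - <<'E'
from workcell import *
import cv2
for n in ["side","top","wrist"]:
    c=camera(n); cv2.imwrite(f"pics/{n}0.png",c["image"]); print(n,c["fx"],c["fy"],c["cx"],c["cy"],c["dist_coeffs"]); print(c["cam_to_world"].round(3) if hasattr(c["cam_to_world"],'round') else c["cam_to_world"])
    print((c["range_z"]>0).mean())
s=read_state();print(s["time"],s["eef_pos"],s["tool_rot"],s["finger_gap"],grip_point_offset)
E
```

```text
pics
side 485.6644175550401 485.6644175550401 261.9804040245663 188.84231411255496 [-0.07316604  0.          0.          0.          0.        ]
[[ 7.03000e-01  3.69000e-01 -6.09000e-01 -1.96972e+02]
 [-7.12000e-01  3.64000e-01 -6.01000e-01 -6.95442e+02]
 [ 0.00000e+00  8.55000e-01  5.18000e-01  6.94905e+02]
 [ 0.00000e+00  0.00000e+00  0.00000e+00  1.00000e+00]]
0.99603271484375
top 347.1021237986736 347.1021237986736 249.38327994620423 199.93197180539525 [-0.00062234  0.          0.          0.          0.        ]
[[ 1.200000e-02  9.990000e-01 -5.100000e-02  4.261630e+02]
 [-9.990000e-01  1.400000e-02  3.600000e-02  3.660000e+00]
 [ 3.700000e-02  5.100000e-02  9.980000e-01  1.025345e+03]
 [ 0.000000e+00  0.000000e+00  0.000000e+00  1.000000e+00]]
0.9959157307942709
wrist 332.1413822310366 332.1413822310366 251.13515507902025 191.34115309021746 [-0.07067475  0.          0.          0.          0.        ]
[[ 3.85000e-01 -8.75000e-01 -2.92000e-01  1.65569e+02]
 [ 9.23000e-01  3.65000e-01  1.23000e-01  6.07558e+02]
 [-0.00000e+00 -3.17000e-01  9.48000e-01  3.72861e+02]
 [ 0.00000e+00  0.00000e+00  0.00000e+00  1.00000e+00]]
0.9958241780598959
0.15 [240.89318151 576.43530474 230.8679482 ] [[ 3.85554286e-01  9.22685108e-01 -2.88524204e-04]
 [ 9.22684746e-01 -3.85554391e-01 -8.19174572e-04]
 [-8.67081953e-04  4.96193851e-05 -9.99999623e-01]] 85.71582437087862 -18.700000000000003
```

View pics/top0.png

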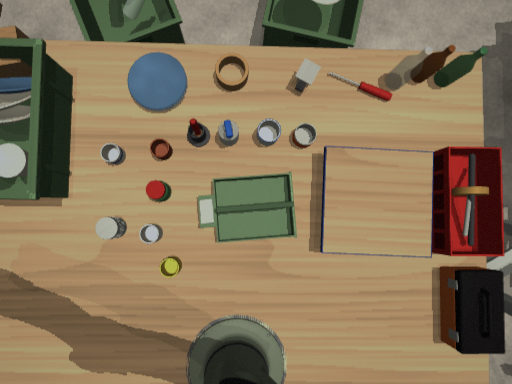

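View pics/side0.png

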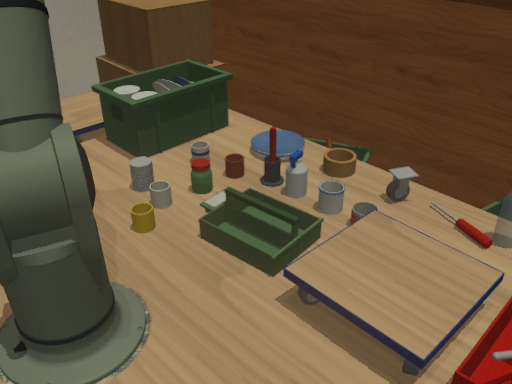

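View pics/wrist0.png

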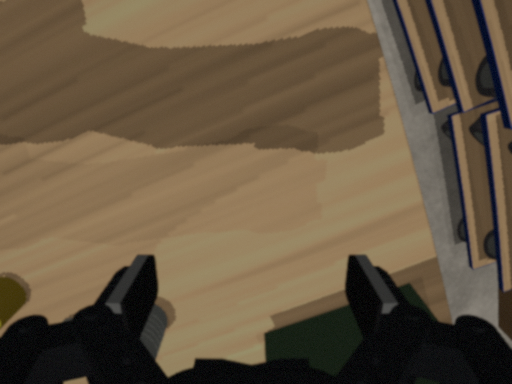

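```bash
cat > h.py <<'E'
import numpy as np, cv2
from workcell import *
def ray(c,u,v):
    K=np.array([[c["fx"],0,c["cx"]],[0,c["fy"],c["cy"]],[0,0,1]])
    p=cv2.undistortPoints(np.array([[[u,v]]],float),K,np.array(c["dist_coeffs"],float))[0,0]
    T=np.array(c["cam_to_world"]); return T[:3,3], T[:3,:3]@np.array([p[0],-p[1],-1.0])
def onplane(c,u,v,z):
    o,d=ray(c,u,v); return o+d*(z-o[2])/d[2]
def cloud(c):
    K=np.array([[c["fx"],0,c["cx"]],[0,c["fy"],c["cy"]],[0,0,1]])
    vv,uu=np.mgrid[0:384,0:512]
    p=cv2.undistortPoints(np.stack([uu,vv],-1).reshape(-1,1,2).astype(float),K,np.array(c["dist_coeffs"],float)).reshape(384,512,2)
    r=c["range_z"].astype(float); P=np.stack([p[...,0]*r,-p[...,1]*r,-r],-1)
    T=np.array(c["cam_to_world"]); W=P@T[:3,:3].T+T[:3,3]; W[r<=0]=np.nan; return W
E
python3 - <<'E'
from h import *
c=camera("top"); W=cloud(c); np.savez("top0.npz",W=W,img=c["image"])
cv2.imwrite("pics/top0z.png",cv2.resize(c["image"][100:290,80:330],None,fx=3,fy=3,interpolation=cv2.INTER_CUBIC))
print(W[262,54],W[330,300])
for u,v in [(112,155),(161,149),(151,233),(171,267),(268,131),(304,134),(157,190),(110,229),(228,131),(196,130),(377,200),(205,210),(253,207),(231,71)]:
    print(u,v,W[v,u].round(0))
# mid-height blobs
m=((W[...,2]>30)&(W[...,2]<130)).astype(np.uint8)
n,l,s,ce=cv2.connectedComponentsWithStats(m)
for i in range(1,n):
    if s[i,4]>60:
        P=W[l==i]; t=np.percentile(P[:,2],90); Q=P[P[:,2]>t-8]; print(s[i],'top',t.round(0),'mid',((Q.min(0)+Q.max(0))/2).round(0),'size',np.ptp(Q,axis=0).round(0))
s=camera("side"); cv2.imwrite("pics/side0z.png",cv2.resize(s["image"][110:290,120:400],None,fx=2.8,fy=2.8,interpolation=cv2.INTER_CUBIC))
E
```

```text
[292.14439497 527.82940797  -2.38290047] [ 100.77720574 -185.59163217    0.58353605]
112 155 [604. 370.   6.]
161 149 [625. 229.   5.]
151 233 [379. 251.   7.]
171 267 [281. 191.   6.]
268 131 [684. -86.   9.]
304 134 [ 677. -193.    9.]
157 190 [498. 219.  85.]
110 229 [392. 343.  79.]
228 131 [653.  29. 123.]
196 130 [659. 116. 103.]
377 200 [nan nan nan]
205 210 [446.  92.  58.]
253 207 [455. -39. 102.]
231 71 [867.  27.  -1.]
[  0  26  30  13 261] top 122.0 mid [904. 606. 119.] size [36. 44. 10.]
[ 389   51   86   35 1502] top 123.0 mid [ 856. -540.  122.] size [ 63. 197.  15.]
[128  52  59  57 887] top 36.0 mid [820. 239.  35.] size [167. 167.   9.]
[215  52  34  36 465] top 52.0 mid [854.  24.  49.] size [96. 95. 11.]
[   0   56   33   33 1005] top 120.0 mid [795. 584. 121.] size [82. 88. 17.]
[  40   56   31  141 2619] top 121.0 mid [660. 495. 122.] size [359.  21.  17.]
[295  58  26  34 486] top 84.0 mid [ 839. -189.   83.] size [73. 70. 10.]
[  0  89  31  17 276] top 114.0 mid [731. 582. 118.] size [48. 87. 23.]
[  0 104  30  17 354] top 110.0 mid [690. 583. 116.] size [44. 
[... 348 characters left out ...]
] size [52. 53. 14.]
[100 143  23  20 200] top 55.0 mid [604. 359.  54.] size [51. 55. 12.]
[  320   145   184   112 16953] top 93.0 mid [ 479. -477.  105.] size [304. 501.  39.]
[ 198  171   99   72 1657] top 100.0 mid [456. -44.  99.] size [ 32. 206.  12.]
[146 180  24  21 400] top 87.0 mid [501. 225.  85.] size [49. 49.  8.]
[ 95 216  29  23 521] top 82.0 mid [396. 352.  80.] size [56. 59. 11.]
[139 224  22  19 144] top 56.0 mid [381. 246.  54.] size [50. 54. 11.]
[160 257  21  20 140] top 56.0 mid [288. 187.  54.] size [51. 52. 10.]
[ 444  267   61   87 4754] top 105.0 mid [ 182. -660.  113.] size [222. 124.  33.]
[204 338  65  41 906] top 119.0 mid [ 54.   1. 120.] size [ 64. 159.  19.]
```

View pics/top0z.png

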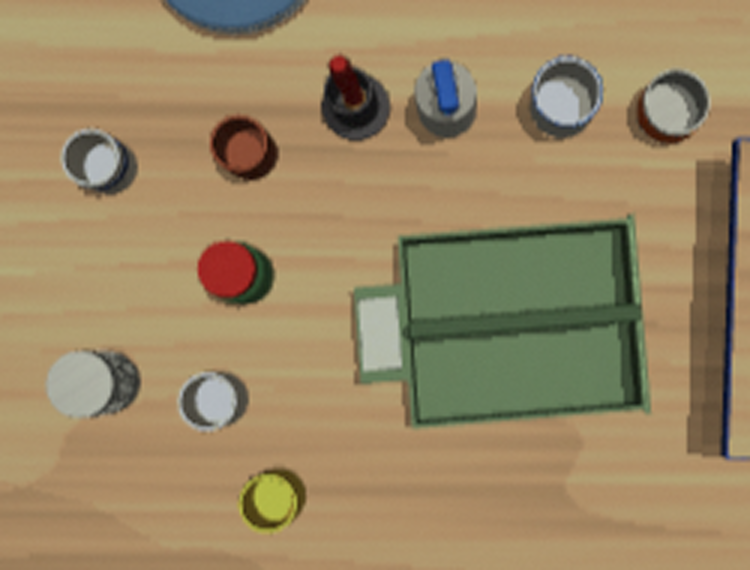

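View pics/side0z.png

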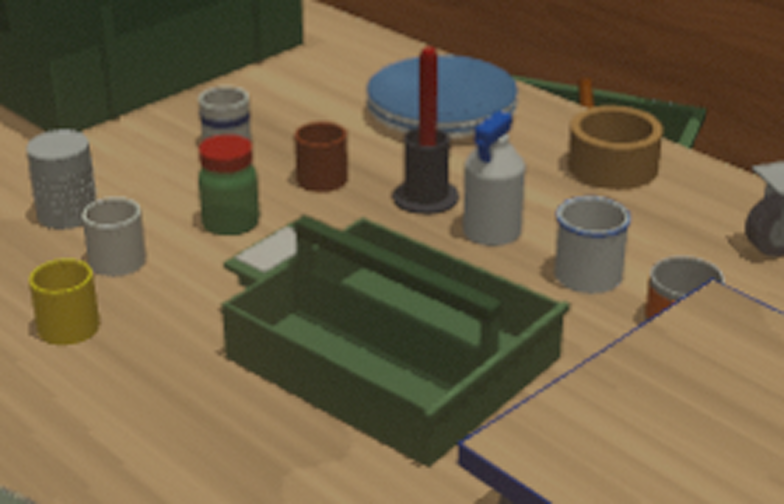

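```bash
cat >> h.py <<'E'
def blob_circle(c,W,xy,zt,lo=4,r=60):
    m=((W[...,2]>zt-lo)&(W[...,2]<zt+8)&(np.hypot(W[...,0]-xy[0],W[...,1]-xy[1])<r))
    v,u=np.nonzero(m)
    P=np.array([onplane(c,a,b,zt)[:2] for a,b in zip(u,v)],np.float32)
    (x,y),rad=cv2.minEnclosingCircle(P); 
    return x,y,rad,len(P)
E
python3 - <<'E'
from h import *
c=camera("top"); W=cloud(c)
for n,xy,z in [("band",(604,359),55),("rust",(621,223),55),("white",(381,246),55),("yellow",(288,187),55),("beaker",(675,-84),65),("paint",(669,-189),50),("jar",(501,225),85),("tin",(396,352),80),("holder",(650,116),70)]:
    print(n,np.round(blob_circle(c,W,xy,z,r=50 if n!="holder" else 40),1))
h=W[(W[...,2]>90)&(W[...,2]<108)&(abs(W[...,0]-456)<60)&(abs(W[...,1]+44)<130)]
cc,(w,l),a=cv2.minAreaRect(h[:,:2].astype(np.float32)); print("handle",cc,w,l,a, h[:,2].mean())
h=W[(W[...,2]>46)&(W[...,2]<108)&(abs(W[...,0]-456)<140)&(W[...,1]<66)&(W[...,1]>-190)]
cc,(w,l),a=cv2.minAreaRect(h[:,:2].astype(np.float32)); print("rim",cc,w,l,a)
hsv=cv2.cvtColor(c["image"],cv2.COLOR_BGR2HSV)
lab=((hsv[...,1]<60)&(hsv[...,2]>120)); lab[:,:195]=0;lab[:,216:]=0;lab[:185]=0;lab[240:]=0
v,u=np.nonzero(lab); P=np.array([onplane(c,a,b,55)[:2] for a,b in zip(u,v)],np.float32); print("label",cv2.minAreaRect(P),P.mean(0))
d=(abs(W[...,2]-90)<9); d[:,434:]=0; d[:,:318]=0; d[:140]=0;d[262:]=0
print("dollyz",np.nanmedian(W[170:240,340:420,2]))
v,u=np.nonzero(d); P=np.array([onplane(c,a,b,90)[:2] for a,b in zip(u,v)],np.float32); print("dolly",cv2.minAreaRect(P),P.min(0),P.max(0))
# brush red handle from both views
for n in ["top","side"]:
    c=camera(n); W=cloud(c); hsv=cv2.cvtColor(c["image"],cv2.COLOR_BGR2HSV)
    m=((hsv[...,0]<8)|(hsv[...,0]>172))&(hsv[...,1]>150)&(np.hypot(W[...,0]-660,W[...,1]-116)<60)
    P=W[m]; print(n,m.sum(),P.min(0).round(),P.max(0).round())
    for z0 in range(60,170,20):
        Q=P[abs(P[:,2]-z0)<10]
        if len(Q): print(z0,Q.mean(0).round(1),len(Q))
E
```

```text
band [605.2 358.5  27.1  88. ]
rust [620.6 222.5  27.1  81. ]
white [380.9 245.4  26.8  78. ]
yellow [288.6 188.6  26.8  72. ]
beaker [674.1 -83.2  33.2 114. ]
paint [ 669.7 -189.3   31.9   80. ]
jar [500.8 224.2  25.4 286. ]
tin [396.4 352.   30.2 397. ]
holder [669.5 120.   22.5  54. ]
handle (457.3121337890625, -44.019920349121094) 16.04547119140625 207.88479614257812 5.257452964782715 99.28767015341101
rim (457.8318176269531, -44.96498107910156) 186.3858184814453 225.17318725585938 4.83540153503418
label ((443.9771728515625, 88.96029663085938), (69.86050415039062, 38.6734619140625), 5.840266704559326) [444.02942   88.959305]
dollyz 89.97237275853524
dolly ((476.82373046875, -381.865234375), (305.25079345703125, 292.8531188964844), 88.02888488769531) [ 327.2879 -538.1447] [ 628.0969 -225.1733]
top 100 [658. 108.  32.] [683. 136. 168.]
60 [662.5 118.1  60.2] 11
80 [661.4 114.5  81. ] 9
100 [660.7 114.6 100.6] 13
120 [661.2 113.8 120.1] 12
140 [660.9 114.6 139.2] 15
160 [664.2 116.5 162.6] 39
side 190 [653. 107.  56.] [691. 130. 171.]
60 [677.2 121.5  64.5] 6
80 [662.1 114.7  79.6] 33
100 [661.5 114.  100.3] 34
120 [662.  113.7 120.9] 36
140 [662.2 113.7 140. ] 41
160 [662.9 114.  159.7] 39
```

```bash
cat >> h.py <<'E'
def R(a): 
    c,s=np.cos(a),np.sin(a); return np.array([[c,s,0],[s,-c,0],[0,0,-1.0]])
CAD=np.array([457.5,-44.4]); YAW=0.0925
def cad(x,y,C=CAD,yaw=YAW):
    c,s=np.cos(yaw),np.sin(yaw); return C+np.array([c*x-s*y,s*x+c*y])
def best(pos,a,alts=(0,np.pi,-np.pi)):
    q0=np.array(read_state()["qpos"]); out=[]
    for d in alts:
        q=inverse_kinematics(list(pos),R(a+d))
        if q is not None: out.append((np.abs(np.array(q)-q0).max(),a+d))
    return min(out)[1] if out else None
E
python3 - <<'E'
from h import *
for n,p,a in [("band",(605,358.5,23),0.5),("rust",(620,222,23),0.),("white",(381,245,23),0.57),("wh2",(381,245,23),-1.0),
 ("L1",(*cad(54,46),27),YAW+np.pi/2),("L2",(*cad(54,-46),27),YAW+np.pi/2),("L3",(*cad(-54,0),27),YAW+np.pi/2),("L1h",(*cad(54,46),200),YAW+np.pi/2),("L3h",(*cad(-54,0),200),YAW+np.pi/2),
 ("brush",(667,119,111),0),("paint",(669.7,-189,120),0),("beaker",(674,-83,120),0),("paintH",(669.7,-189,300),0),("label",(*cad(0,133),160),0),
 ("grip",(457.5,-44,73),YAW),("dolly",(477,-382,165),0),("dollyH",(477,-382,230),0)]:
    o=[]
    for d in (0,np.pi,-np.pi,):
        q=inverse_kinematics(list(p),R(a+d)); o.append(None if q is None else np.round(q,2).tolist())
    print(n,o)
E
```

```text
band [[-0.69, 0.89, 0.12, 1.5, -0.13, 0.76, -0.02], [-1.13, 1.18, 1.01, 1.53, -1.09, 1.07, -2.49], [-1.13, 1.18, 1.01, 1.53, -1.09, 1.07, -2.49]]
rust [[-0.54, 0.84, 0.17, 1.64, -0.21, 0.68, -0.27], [-0.17, 0.86, -0.42, 1.61, 0.46, 0.77, 2.35], [-0.17, 0.86, -0.42, 1.61, 0.46, 0.77, 2.35]]
white [[-0.75, 0.63, 0.07, 2.18, -0.12, 0.33, -0.02], [-0.35, 0.66, -0.46, 2.16, 0.67, 0.46, 2.38], [-0.35, 0.66, -0.46, 2.16, 0.67, 0.46, 2.38]]
wh2 [[-0.9, 0.66, 0.26, 2.19, -0.47, 0.35, -1.24], [-0.58, 0.63, -0.16, 2.17, 0.26, 0.36, 1.18], [-0.58, 0.63, -0.16, 2.17, 0.26, 0.36, 1.18]]
L1 [[-0.08, 0.66, -0.07, 2.04, 0.09, 0.44, 1.45], [-0.45, 0.73, 0.45, 2.06, -0.66, 0.49, -0.99], [-0.45, 0.73, 0.45, 2.06, -0.66, 0.49, -0.99]]
L2 [[0.1, 0.68, -0.07, 2.0, 0.09, 0.46, 1.63], [-0.3, 0.76, 0.49, 2.02, -0.69, 0.53, -0.79], [-0.3, 0.76, 0.49, 2.02, -0.69, 0.53, -0.79]]
L3 [[0.05, 0.59, -0.09, 2.29, 0.19, 0.27, 1.45], [-0.17, 0.6, 0.19, 2.3, -0.42, 0.27, -1.08], [-0.17, 0.6, 0.19, 2.3, -0.42, 0.27, -1.08]]
L1h [[-0.26, 0.38, 0.16, 1.95, -0.08, 0.82, 1.61], [-0.65, 0.47, 0.71, 1.96, -0.4, 0.85, -1.21], [
[... 636 characters left out ...]
 0.71, 1.33, -0.44, 1.29, 0.52], [-0.37, 0.9, 1.22, 1.34, -0.84, 1.45, -2.34], [-0.37, 0.9, 1.22, 1.34, -0.84, 1.45, -2.34]]
label [[-0.63, 0.38, 0.38, 2.12, -0.22, 0.67, -0.09], [0.59, 0.67, -1.27, 2.06, 0.78, 1.01, 2.05], [0.59, 0.67, -1.27, 2.06, 0.78, 1.01, 2.05]]
grip [[-0.23, 0.55, 0.25, 2.16, -0.29, 0.47, 0.35], [-0.8, 1.02, 1.22, 2.18, -1.25, 1.0, -1.86], [-0.8, 1.02, 1.22, 2.18, -1.25, 1.0, -1.86]]
dolly [[0.13, 0.69, 0.69, 1.73, -0.53, 0.93, 1.04], [-0.09, 0.97, 1.22, 1.74, -0.99, 1.19, -1.72], [-0.09, 0.97, 1.22, 1.74, -0.99, 1.19, -1.72]]
dollyH [[0.1, 0.61, 0.74, 1.67, -0.47, 1.05, 0.99], [-0.1, 0.86, 1.23, 1.68, -0.85, 1.24, -1.82], [-0.1, 0.86, 1.23, 1.68, -0.85, 1.24, -1.82]]
```

```bash
cat >> h.py <<'E'
HOVER=210
def find(xy,zt=55):
    c=camera("top"); W=cloud(c)
    return blob_circle(c,W,xy,zt,r=45)
def pick(xy,a):
    a=best((*xy,23),a)
    movep([*xy,HOVER],R(a)); 
    movel([*xy,60],max_speed=200); g=movel([*xy,23],max_speed=80,guard=15)
    clamp(); s=read_state(); print("gap",s["finger_gap"],"guard",g,"z",s["eef_pos"].round(1) if hasattr(s["eef_pos"],'round') else s["eef_pos"],"t",s["time"])
    movel([*xy,HOVER],max_speed=200); print("gap",read_state()["finger_gap"])
def place(xy,a):
    a=best((*xy,27),a)
    movep([*xy,HOVER],R(a))
    movel([*xy,50],max_speed=180); f0=np.array(read_state()["ft_force"]); g=movel([*xy,26.5],max_speed=25,guard=5)
    s=read_state(); print("placed guard",g,np.round(s["eef_pos"],1)); 
    open_gripper(); movel([*xy,HOVER],max_speed=180); print("t",read_state()["time"])
def snap(n,name,crop=None,f=1):
    im=camera(n)["image"]
    if crop: im=im[crop[1]:crop[3],crop[0]:crop[2]]
    cv2.imwrite(f"pics/{name}.png",cv2.resize(im,None,fx=f,fy=f,interpolation=cv2.INTER_CUBIC))
E
python3 - <<'E'
from h import *
f=find((381,245.5)); print(f)
pick(f[:2],2.14)
place(cad(-54,0),YAW+np.pi/2)
snap("top","t1",(80,100,330,290),3); snap("side","s1",(120,110,400,290),2.8)
print(find((605,358.5)),find((620.6,222.5)))
E
```

```text
(380.90765380859375, 245.58026123046875, 26.68584442138672, 77)
gap 52.931064692416186 guard False z [381.1 245.8  23.8] t 3.7417
gap 52.55886471116974
placed guard True [403.6 -49.4  27.9]
t 9.4333
(604.6180419921875, 358.4747619628906, 27.281835556030273, 83) (621.0870361328125, 222.46749877929688, 27.084796905517578, 80)
```

View pics/t1.png

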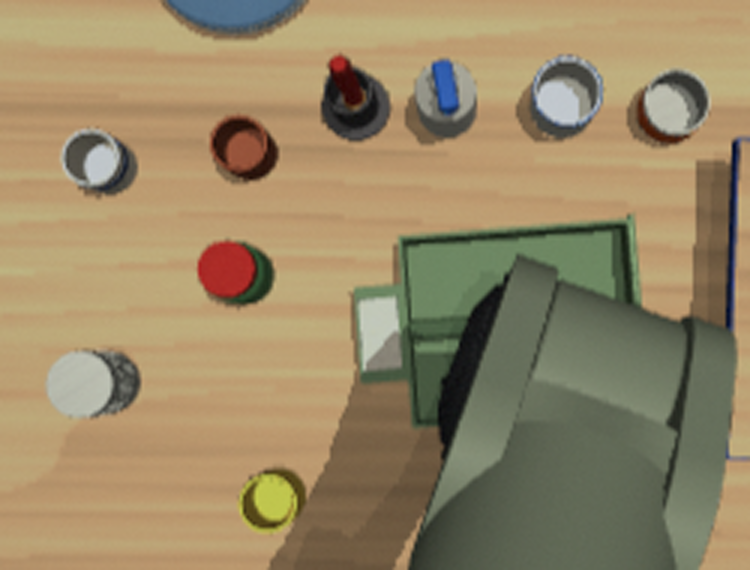

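View pics/s1.png

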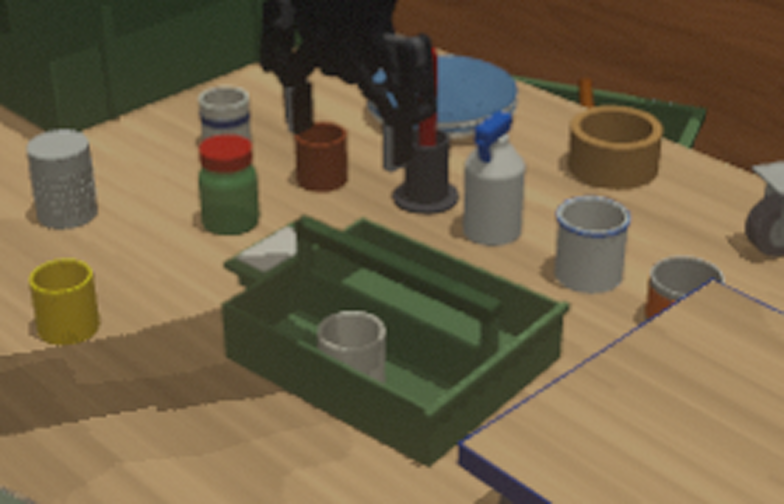

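```bash
sed -i 's/^HOVER=210/HOVER=235/' h.py
python3 - <<'E'
from h import *
f=find((605,358.5)); print(f)
assert abs(f[2]-27)<1.5
pick(f[:2],0.5)
place(cad(54,46),YAW+np.pi/2)
f=find((621,222.5)); print(f)
snap("top","t2",(80,100,330,290),3); snap("side","s2",(120,110,400,290),2.8)
E
```

```text
(604.8949584960938, 358.2985534667969, 27.275075912475586, 87)
gap 52.85573201156109 guard False z [605.2 358.5  24. ] t 13.4083
gap 53.0761002630223
placed guard True [506.8   6.3  27.9]
t 19.7083
(620.5625, 222.4598388671875, 27.244165420532227, 84)
```

View pics/s2.png

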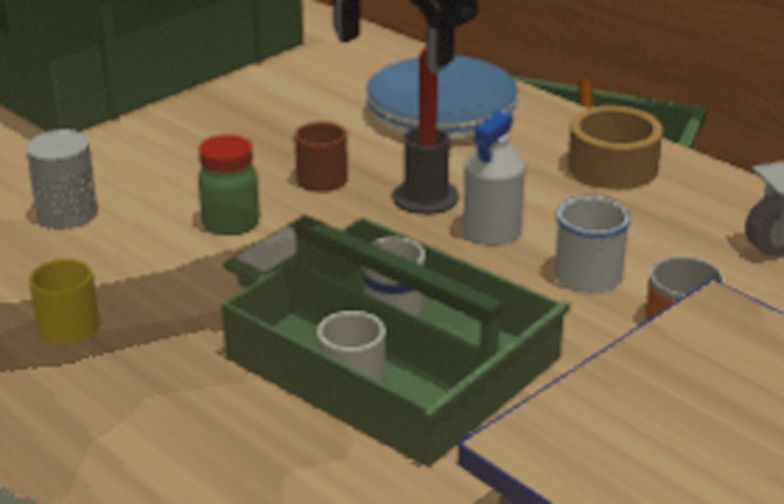

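Run:
```python
from h import *
f=find((621,222.5)); print(f)
assert abs(f[2]-27)<1.5
pick(f[:2],0)
place(cad(54,-46),YAW+np.pi/2)
movep([640,150,300],R(best((640,150,300),0)))
c=camera("top"); W=cloud(c)
snap("top","t3",(80,100,330,290),3); snap("side","s3",(120,110,400,290),2.8)
h=W[(W[...,2]>90)&(W[...,2]<108)&(abs(W[...,0]-456)<60)&(abs(W[...,1]+44)<130)]
cc,(w,l),a=cv2.minAreaRect(h[:,:2].astype(np.float32)); print("handle",cc,w,l,a, h[:,2].mean())
```

```text
(620.6382446289062, 222.54046630859375, 27.144641876220703, 82)
gap 52.74813115334313 guard False z [621.  222.6  23.9] t 22.9333
gap 53.04490634113845
placed guard True [515.3 -85.2  27.9]
t 29.1083
handle (457.2971496582031, -43.90135192871094) 15.9819974899292 207.0241241455078 5.2240777015686035 99.62846458435355
```

View pics/t3.png

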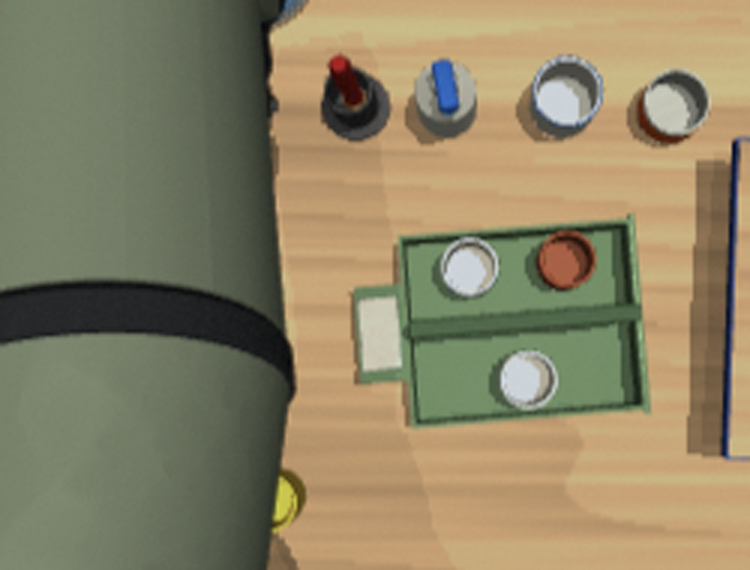

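View pics/s3.png

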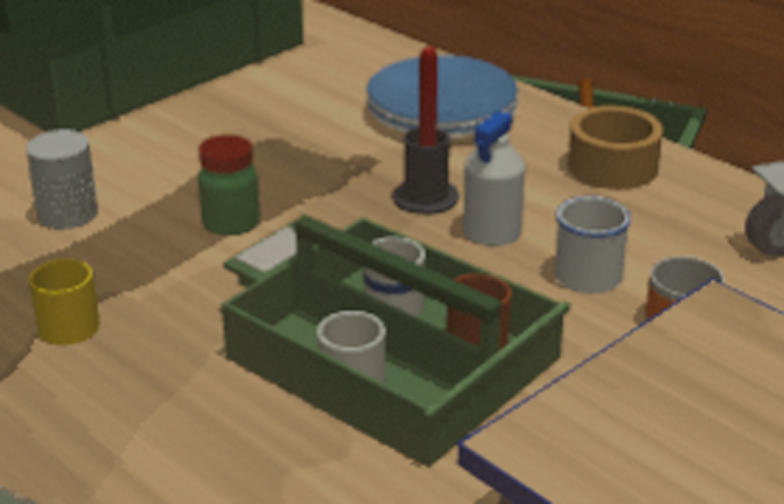

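Run:
```python
from h import *
a=best((667,119,111),0); print(a)
movep([667,119,250],R(a))
movel([667,119,190],max_speed=150)
g=movel([667,119,112],max_speed=80,guard=8); print(g)
clamp(); s=read_state(); print(s["finger_gap"],np.round(s["eef_pos"],1),s["ft_force"],s["time"])
print(movel([667,119,260],max_speed=100)); s=read_state(); print(s["finger_gap"],s["ft_force"])
snap("side","s4",(200,30,400,230),3); snap("wrist","w4")
```

```text
0
False
17.01984874400447 [667.2 119.  112.2] [-0.44906933  0.25320863  4.14324141] 33.0
False
16.543775930486202 [-0.42106525 -0.12817981 -0.80397233]
```

View pics/s4.png

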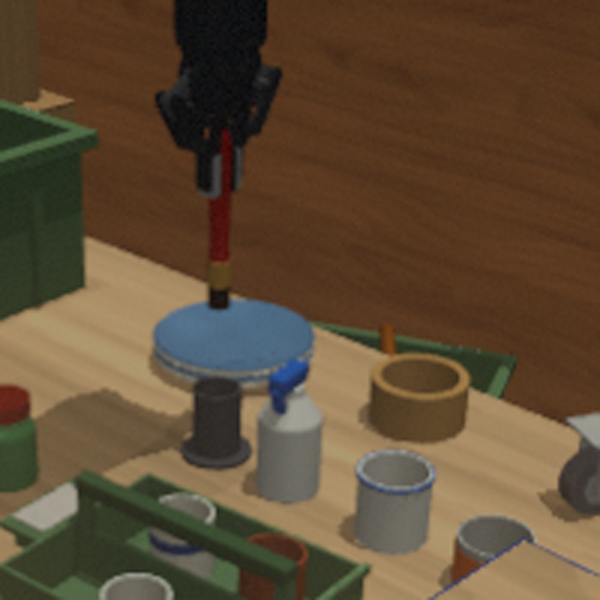

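View pics/w4.png

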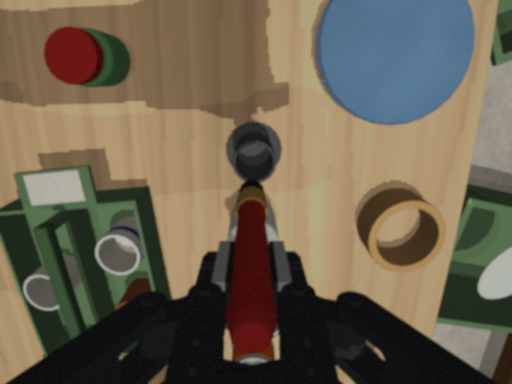

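```bash
cat >> h.py <<'E'
def brush_points(cx,cy,zlo,zhi):
    c=camera("side"); W=cloud(c)
    m=(np.hypot(W[...,0]-cx,W[...,1]-cy)<30)&(W[...,2]>zlo)&(W[...,2]<zhi)
    # per image row centre column -> ray
    cam=np.array(c["cam_to_world"])[:3,3]
    v,u=np.nonzero(m); out=[]
    for r in np.unique(v):
        us=u[v==r]; 
        if len(us)<3: continue
        z=W[r,us,2].mean(); P=np.median(W[r,us],axis=0)
        uc=(us.min()+us.max())/2; o,d=ray(c,uc,r); 
        dh=d[:2]/np.linalg.norm(d[:2]); k=(np.linalg.norm(P[:2]-o[:2]))/np.linalg.norm(d[:2]); X=o+k*d
        out.append([X[0],X[1],X[2],len(us)])
    return np.array(out)
E
python3 - <<'E'
from h import *
o=brush_points(667,119,145,236)
print(o.round(1)[::3])
# lateral direction perpendicular to view
c=camera("side"); o0,d=ray(c,273,131); d2=d[:2]/np.linalg.norm(d[:2]); n=np.array([-d2[1],d2[0]])
print(n,np.polyfit(o[:,2],o[:,:2]@n,1), "nominal",np.array([667.1,119])@n)
lat=o[:,:2]@n; print(lat.round(1)[::3])
w=camera("wrist"); W=cloud(w); print(W[185,253],W[190,253],W[205,253],W[230,253],W[260,253],W[300,253]); print([W[r,c_].round(1) for r,c_ in ((187,252),(195,252),(215,252))])
for z in (154,): print(onplane(w,253,186,z), onplane(c,273,131.3,z))
snap("wrist","w4z",(200,150,310,260),5)
E
```

```text
[[659.6 114.2 235.9   5. ]
 [659.  113.6 228.    7. ]
 [661.3 113.8 219.    6. ]
 [660.4 114.6 210.7   7. ]
 [660.9 113.2 202.6   8. ]
 [659.9 112.2 194.8   8. ]
 [660.2 112.3 186.2   8. ]
 [661.4 115.1 176.4   7. ]
 [659.8 113.4 168.8   7. ]
 [658.6 112.2 160.9   7. ]]
[-0.68481624  0.7287158 ] [ 1.13786219e-02 -3.71508679e+02] nominal -370.12373654191003
[-368.5 -368.5 -369.9 -368.7 -370.1 -370.2 -370.3 -369.1 -369.2 -369.2]
[668.14247865 127.1885764  168.59003294] [668.05029176 128.12614321 183.22103939] [667.90143751 126.36870076 207.85481714] [667.67399914 126.49583594 244.7463202 ] [667.48362588 126.76476006 275.71518049] [667.3090458  127.31355645 304.21702067]
[array([667.4, 128. , 176.1]), array([667.3, 128.2, 194. ]), array([667.2, 126.1, 223.5])]
[668.2425605  121.81773873 154.        ] [670.19749701 119.47345213 154.        ]
```

View pics/w4z.png

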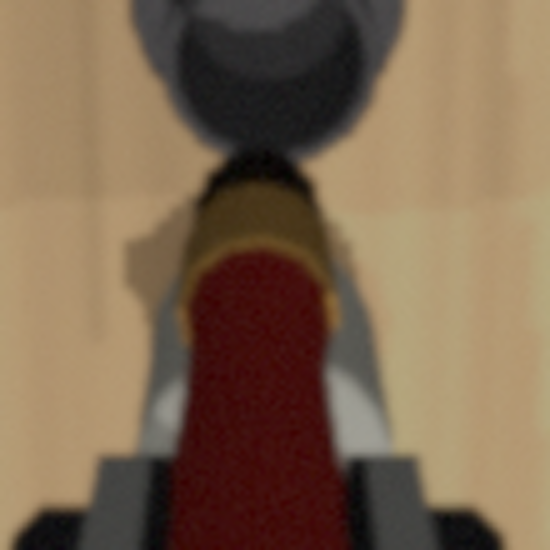

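```bash
cat > dip.py <<'E'
from h import *
def dip(xy,tipz):
    movel([*xy,290],max_speed=250)
    movel([*xy,tipz+107+45],max_speed=150)
    g=movel([*xy,tipz+107],max_speed=60,guard=6); wait(0.5)
    s=read_state(); print("dip guard",g,np.round(s["eef_pos"],1),np.round(s["ft_force"],1),s["finger_gap"])
E
python3 - <<'E'
from dip import *
movel([667,119,290],max_speed=150)
p=find((669.7,-189.3),50); b=find((674,-83),65); print(p,b)
assert abs(p[0]-669.7)<4 and abs(p[2]-32)<2
dip((669.7,-189.3),11)
snap("side","s5",(260,60,420,260),3); snap("wrist","w5")
movel([669.7,-189.3,290],max_speed=150); print(read_state()["time"])
E
```

```text
(670.1840209960938, -188.75950622558594, 32.174442291259766, 78) (674.076416015625, -83.2425308227539, 33.16897201538086, 116)
dip guard False [ 669.7 -189.3  118.1] [ 0.1  0.2 -0.2] 16.96730962131159
40.5667
```

View pics/s5.png

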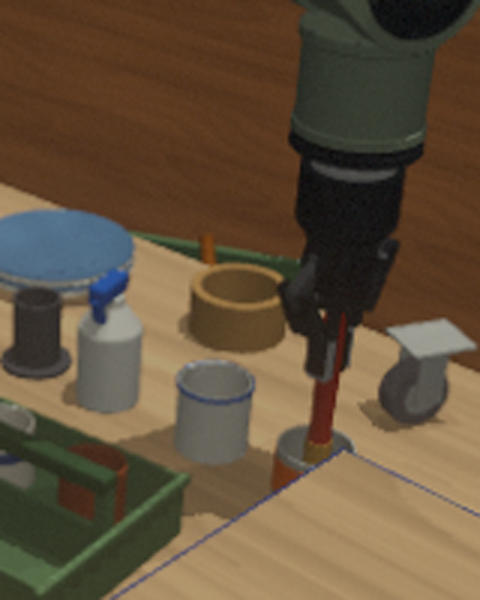

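View pics/w5.png

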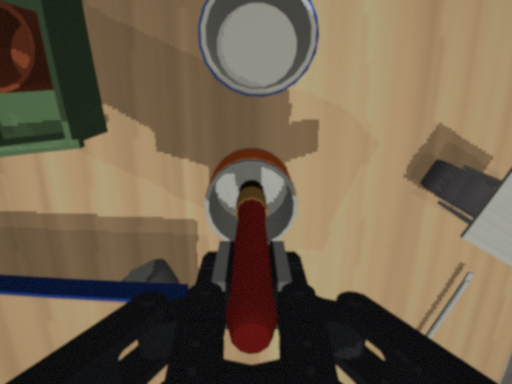

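Run:
```python
from dip import *
L=cad(0,133); print(L)
a=best((*L,165),0); movep([*L,290],R(a)); 
movel([*L,185],max_speed=200)
g=movel([*L,157],max_speed=20,guard=3); s=read_state(); print("dab",g,np.round(s["eef_pos"],1),np.round(s["ft_force"],1)); wait(0.4)
print(np.round(read_state()["ft_force"],1))
snap("side","s6",(150,60,350,260),3); snap("wrist","w6")
movel([*L,290],max_speed=150); print(read_state()["time"])
s=read_state();snap("wrist","w6b")
```

```text
[445.21503637  88.03141496]
dab True [445.3  88.1 161.1] [-0.9 -1.   7. ]
[-0.6  0.7  5.8]
45.175
```

View pics/s6.png

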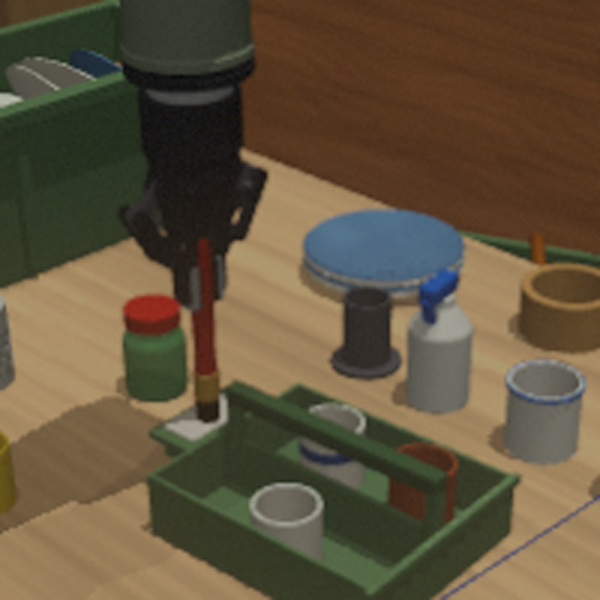

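View pics/w6b.png

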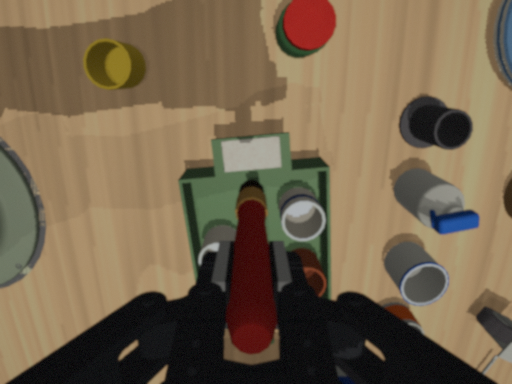

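Run:
```python
from dip import *
b=find((674,-83.2),65); h=find((669,120),70); print(b,h)
B=(674,-83.2)
a=best((*B,120),0); movep([*B,290],R(a))
dip(B,11)
snap("side","s7",(220,60,420,260),3); snap("wrist","w7")
movel([*B,290],max_speed=150); print(read_state()["time"])
h=find((669,120),70); print(h)
c=camera("side");W=cloud(c);
m=(abs(W[...,2]-70)<2)&(np.hypot(W[...,0]-669,W[...,1]-120)<32); P=W[m]; print(P.min(0),P.max(0),len(P))
```

```text
(673.9909057617188, -83.19158935546875, 33.24480056762695, 113) (669.4818725585938, 120.50386810302734, 23.022695541381836, 61)
dip guard False [674.  -83.2 118.1] [ 0.1 -1.  -0.5] 16.500020303416086
50.475
(669.5890502929688, 120.4107894897461, 22.925289154052734, 66)
[644.69350923  99.04827258  68.06478795] [691.65887796 144.76787786  71.97215125] 44
```

View pics/s7.png

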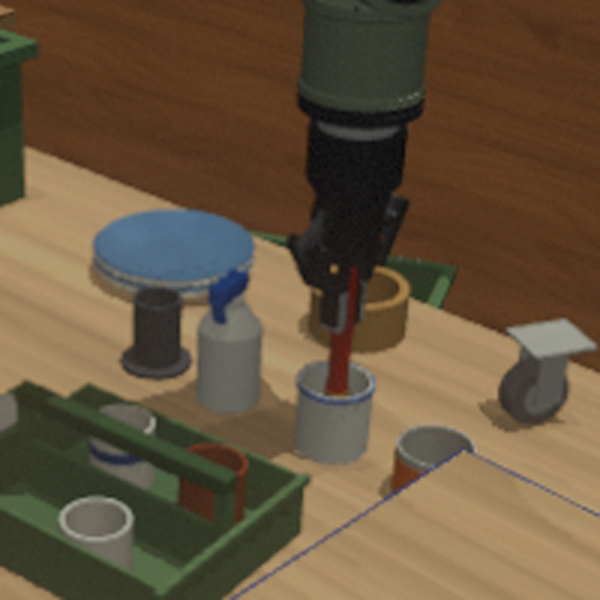

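View pics/w7.png

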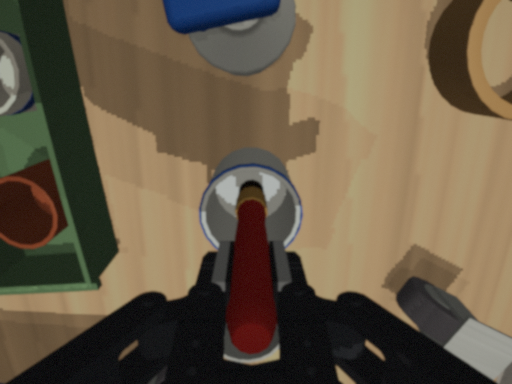

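Run:
```python
from dip import *
H=(668.7,119.8)
movel([*H,290],max_speed=250); movel([*H,190],max_speed=150)
g=movel([*H,135],max_speed=40,guard=5); print(g,np.round(read_state()["ft_force"],1))
assert not g
g=movel([*H,110.5],max_speed=20,guard=3); s=read_state(); print(g,np.round(s["eef_pos"],1),np.round(s["ft_force"],1))
open_gripper(); wait(0.3)
movel([*H,280],max_speed=150); 
snap("side","s8",(180,60,420,260),3); print(read_state()["time"])
movep([560,150,300],R(best((560,150,300),0)))
c=camera("side");W=cloud(c);hsv=cv2.cvtColor(c["image"],cv2.COLOR_BGR2HSV)
m=((hsv[...,0]<8)|(hsv[...,0]>172))&(hsv[...,1]>150)&(np.hypot(W[...,0]-665,W[...,1]-116)<60); P=W[m]
for z0 in (90,110,130,150): print(P[abs(P[:,2]-z0)<10].mean(0).round(1))
print(P[:,2].max())
# dolly lines
c=camera("top"); img=c["image"]; W=cloud(c); hsv=cv2.cvtColor(img,cv2.COLOR_BGR2HSV)
cv2.imwrite("pics/t8.png",cv2.resize(img[130:275,300:450],None,fx=5,fy=5,interpolation=cv2.INTER_CUBIC))
b=((hsv[...,0]>105)&(hsv[...,0]<130)&(hsv[...,1]>100)); v,u=np.nonzero(b&(abs(W[...,2]-88)<9))
print(len(v),u.min(),u.max(),v.min(),v.max())
np.savez("t8.npz",img=img,W=W,b=b)
```

```text
False [-0.1  0.1 -0.4]
True [668.7 119.8 112.2] [-0.6 -0.7  7. ]
57.2167
[664.9 114.5  88.7]
[665.  113.8 109.6]
[664.5 113.7 130. ]
[664.4 113.9 150.4]
169.8273629584378
180 321 459 147 337
```

View pics/s8.png

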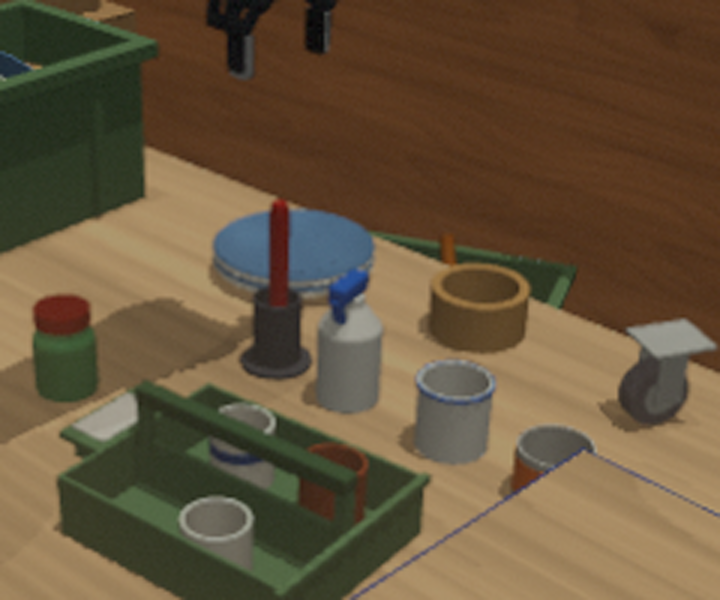

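View pics/t8.png

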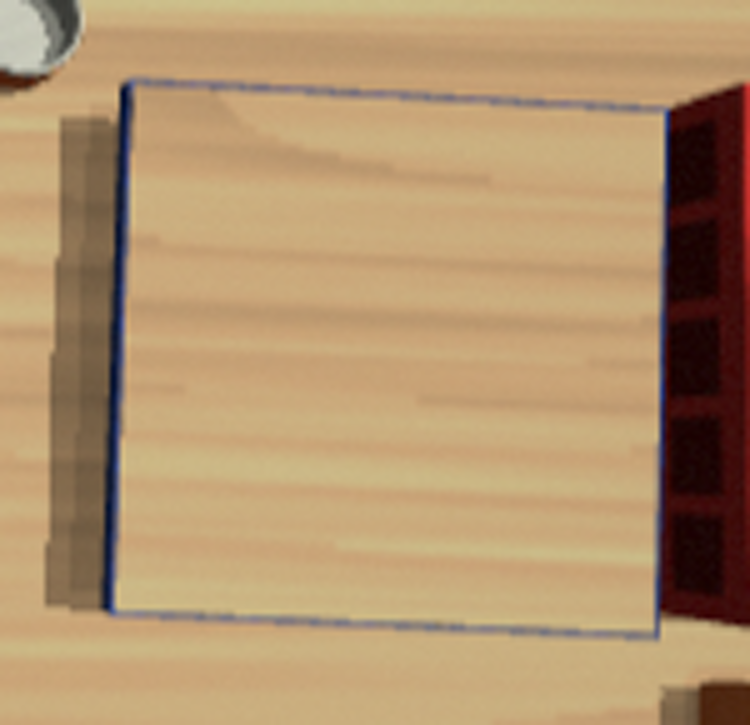

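Run:
```python
from h import *
c=camera("top")
Q=[onplane(c,300+(x+.5)/5-.5,130+(y+.5)/5-.5,90)[:2] for x,y in [(131,81),(668,108),(658,637),(114,613)]]
Q=np.array(Q); print(Q.round(1)); print("mean",Q.mean(0).round(1))
for i in range(4):
    d=Q[(i+1)%4]-Q[i]; print(np.linalg.norm(d).round(1),np.degrees(np.arctan2(d[1],d[0])).round(2))
cs=camera("side"); cv2.imwrite("pics/s9.png",cv2.resize(cs["image"][200:384,270:512],None,fx=3,fy=3,interpolation=cv2.INTER_CUBIC))
for u,v in [(377,213),(498,271),(288,272)]: print(onplane(cs,u,v,90).round(1))
```

```text
[[ 625.8 -238.1]
 [ 616.6 -538.7]
 [ 325.  -528.6]
 [ 335.6 -229. ]]
mean [ 475.8 -383.6]
300.7 -91.76
291.7 178.01
299.8 87.98
290.4 -1.79
[ 619.6 -249.6   90. ]
[ 614.6 -527.2   90. ]
[ 333.3 -240.5   90. ]
```

View pics/s9.png

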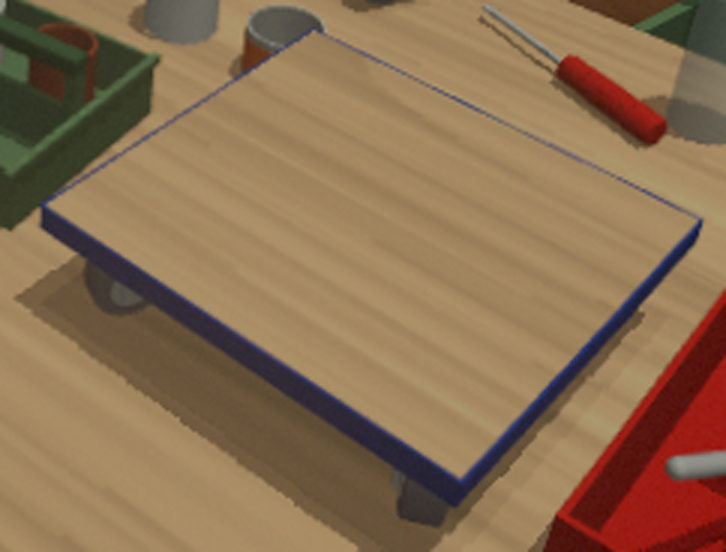

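Run:
```python
from h import *
cs=camera("side"); Q=np.array([onplane(cs,u,v,90)[:2] for u,v in [(376.5,210.2),(503.5,273.5),(423.2,360.2),(284.2,268.8)]]); print(Q.round(1),Q.mean(0))
c=camera("top"); W=cloud(c)
h=W[(W[...,2]>90)&(W[...,2]<108)&(abs(W[...,0]-456)<60)&(abs(W[...,1]+44)<130)]
cc,(w,l),a=cv2.minAreaRect(h[:,:2].astype(np.float32)); print("handle",cc,w,l,a)
G=(457.4,-44.2); a=best((*G,73),YAW)
movep([*G,260],R(a)); movel([*G,130],max_speed=150); g=movel([*G,72],max_speed=60,guard=10); print(a,g)
clamp(); s=read_state(); print(s["finger_gap"],np.round(s["eef_pos"],1),np.round(s["ft_force"],1))
print(movel([*G,80],max_speed=20)); s=read_state(); print(s["finger_gap"],np.round(s["ft_force"],1),np.round(s["torque"],2))
snap("side","s10",(150,80,400,290),2.8)
```

```text
[[ 628.4 -242.5]
 [ 614.8 -538. ]
 [ 325.9 -527.2]
 [ 335.1 -229.2]] [ 476.04990652 -384.20117517]
handle (457.1883239746094, -44.375465393066406) 15.987757682800293 208.05023193359375 5.331705570220947
0.0925 False
15.128913711572055 [457.3 -44.2  72.2] [-2.1 -0.4  7.3]
False
15.139449373884592 [-0.1 -0.1 -7.8] [-0.02  0.11 -0.06]
```

View pics/s10.png

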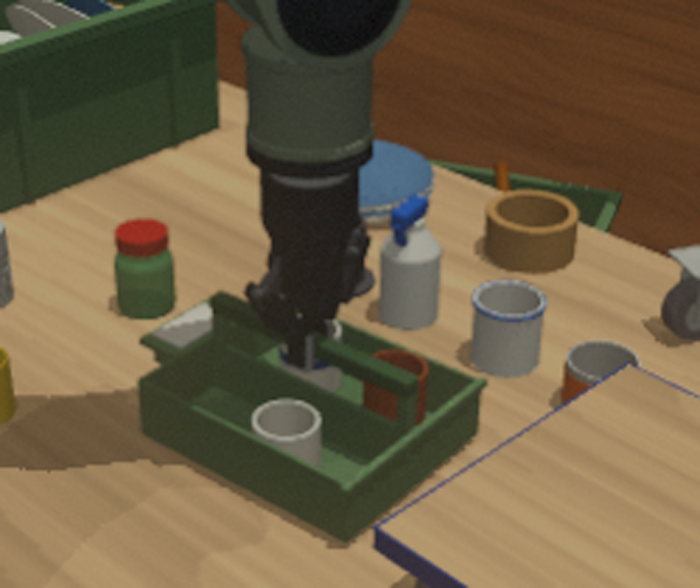

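Run:
```python
from h import *
G=(457.4,-44.2); D=(475.9,-383.9); yd=-0.0325
movel([*G,215],max_speed=70)
movel([*D,215],frame=R(yd),max_speed=90)
s=read_state(); print(s["finger_gap"],np.round(s["tool_rot"],3).tolist(),s["time"])
movel([*D,175],max_speed=50); 
snap("side","s11",(200,60,512,290),2.5)
g=movel([*D,159],max_speed=10,guard=4); s=read_state(); print(g,np.round(s["eef_pos"],1),np.round(s["ft_force"],1))
```

```text
15.036106498211959 [[0.999, -0.032, 0.0], [-0.032, -0.999, 0.0], [0.0, -0.0, -1.0]] 68.325
True [ 475.9 -383.9  162.2] [-1.1  0.8  7.2]
```

View pics/s11.png

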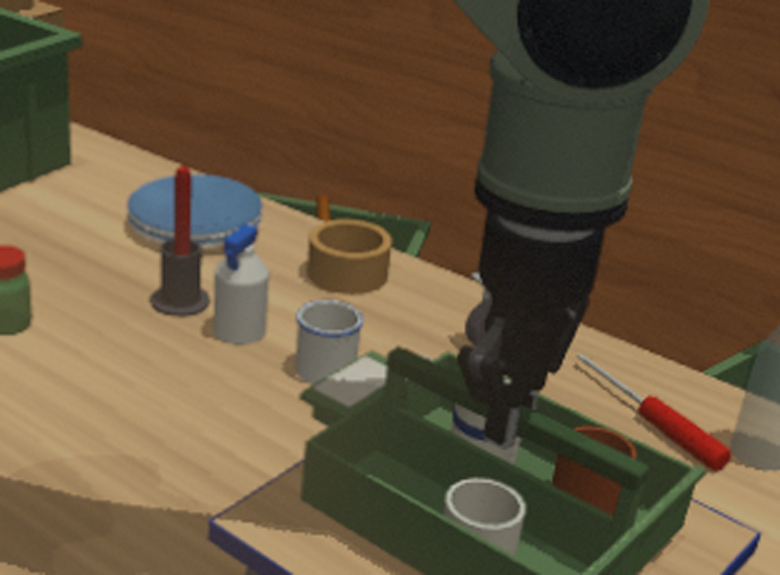

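Run:
```python
from h import *
D=(475.9,-383.9)
open_gripper(); wait(0.3); movel([*D,300],max_speed=150)
movep([480,-60,330],R(best((480,-60,330),0))); wait(0.5)
c=camera("top"); W=cloud(c); print(read_state()["time"])
h=W[(W[...,2]>180)&(W[...,2]<200)&(abs(W[...,0]-476)<60)&(abs(W[...,1]+384)<130)]
print("handle",cv2.minAreaRect(h[:,:2].astype(np.float32)),h[:,2].mean())
cv2.imwrite("pics/t12.png",cv2.resize(c["image"][90:290,80:450],None,fx=2.1,fy=2.1,interpolation=cv2.INTER_CUBIC))
snap("side","s12",None,1.5)
for n,xy,z in [("beaker",(674,-83),65),("paint",(669.7,-189),50),("yellow",(288,188),55),("jar",(501,224),85),("tin",(396,352),80)]: print(n,np.round(blob_circle(c,W,xy,z,r=50),1))
```

```text
74.3333
handle ((476.3734436035156, -397.4990539550781), (179.37319946289062, 16.140092849731445), 88.21868133544922) 189.48351114926157Traceback (most recent call last):
  File "<stdin>", line 10, in <module>
  File "h.py", line 19, in blob_circle
    (x,y),rad=cv2.minEnclosingCircle(P);
              ~~~~~~~~~~~~~~~~~~~~~~^^^
cv2.error: OpenCV(4.12.0) /io/opencv/modules/imgproc/src/shapedescr.cpp:201: error: (-215:Assertion failed) count >= 0 && (depth == CV_32F || depth == CV_32S) in function 'minEnclosingCircle'
```

View pics/t12.png

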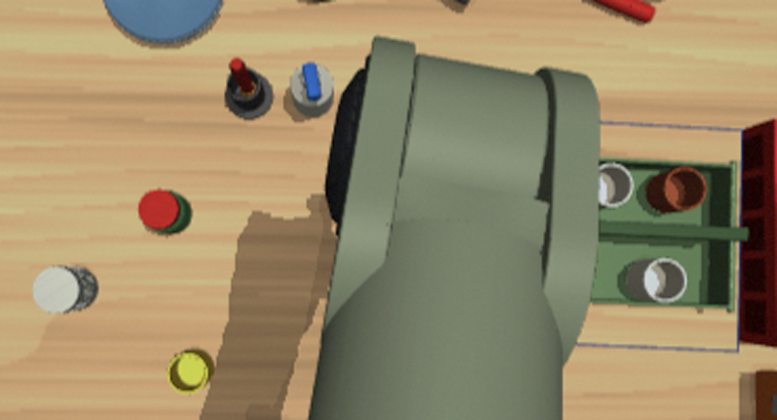

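View pics/s12.png

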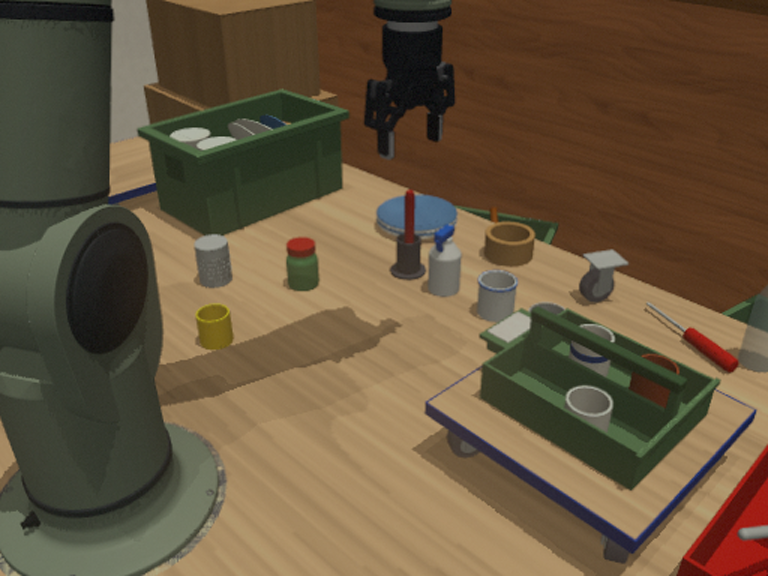

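Run:
```python
from h import *
movep([480,350,330],R(best((480,350,330),0))); wait(0.3)
c=camera("top"); W=cloud(c)
h=W[(W[...,2]>180)&(W[...,2]<200)&(abs(W[...,0]-476)<60)&(abs(W[...,1]+384)<130)]
print("handle",cv2.minAreaRect(h[:,:2].astype(np.float32)),h[:,2].mean())
for n,xy,z in [("beaker",(674,-83),65),("paint",(669.7,-189),50),("sprayer",(663,30),122)]: print(n,np.round(blob_circle(c,W,xy,z,r=50),1))
cv2.imwrite("pics/t13.png",cv2.resize(c["image"][90:290,80:450],None,fx=2.1,fy=2.1,interpolation=cv2.INTER_CUBIC)); print(read_state()["time"])
```

```text
handle ((476.7996826171875, -382.8826904296875), (208.90745544433594, 16.165035247802734), 88.14855194091797) 189.33197883238137
beaker [674.1 -83.2  33.2 115. ]
paint [ 669.4 -189.2   32.1   77. ]
sprayer [662.5  29.6  22.8 116. ]
76.25
```

View pics/t13.png

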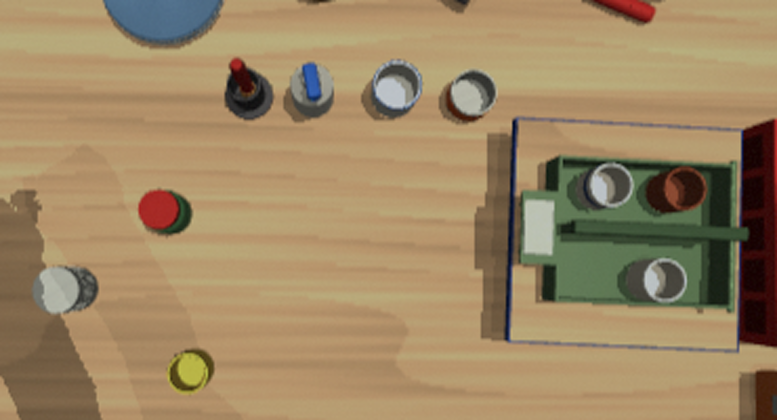

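The caddy sits within about 1 mm and 0.1° of the dolly's centre. All three cups are upright in it, and everything else is where it was.

```bash
python3 -c "
from workcell import *
finish_job()"
```

```text
the job is handed in; nothing more can be done
```

The whole job was done in the order asked and handed in at about 76 s of the 210 s allowed. No verdict is reported.

- **Cups:** The white, banded and rust cups were on the bench; there was no blue one. All three stand upright in the caddy. The yellow look-alike was left alone, and I saw no cup get knocked aside.
- **Brush:** The bristles went into the paint tin and later the beaker to about 11 mm above the bench, without touching either. The label dab was confirmed by contact (about 7 N) at the expected height. No paint mark shows in the pictures, so that contact is the only proof of the dab. The brush is back in its holder, bristles down and upright.
- **Caddy:** It was carried level and touched the board at the expected height. In the last top view its handle centre is within about 1 mm of the dolly's measured centre, and its angle within about 0.1°.
- **Bystanders:** The paint tin, beaker and sprayer measured within 1 mm of where they started. The jar, food tin and yellow cup looked undisturbed in the last top view but were not re-measured.
- **Failed check:** The first final look failed because the arm blocked the camera. I repeated it from a clear position and it passed.

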